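# Crank out exactly two portions

## Task

Slide the shutter of the grain dispenser fully open, then turn the crank on its lid clockwise (seen from above) so that the metering rotor inside makes exactly two full turns, and finally slide the shutter fully closed and let go. The crank runs light at first, for anything from a small part of a turn to almost a whole one, until it takes up the rotor: count the two turns from the place where you feel it go stiff, and do not run past. Work gently: follow the knob's own circle without straining the crank's sprung arm in or out, and leave the bowl, the colander and the clear container where they stand.

Things in the scene. Friction and masses are not known exactly. Their poses are not given: they have to be found in the camera images.
- dispenser: low white box with a grey lid, 200 mm (its x) by 300 mm (its y), lid top flat at 165 mm height, fixed to the counter. Origin: centre of its underside. Its -x face carries the spout, under which the bowl stands. On the lid are the crank (vertical axis at local x 0, y +50 mm) and the shutter slide (local y -105 mm)
- axis_top (a point): point on the vertical crank axis, 203 mm high (mid-knob height). Hub 24 mm in diameter, top at 187 mm. No end stops. The crank turns light (about 1 N at the knob) until it takes up the rotor, then steadily stiff (about 10 N). The free travel before that differs every time, 0.5 to 5.6 rad, and cannot be seen. The rotor stays where it is left
- crank_knob (a point): centre of the crank's black knob, an upright cylinder 22 mm in diameter, 36 mm tall (185 to 221 mm height), 50 mm from the crank axis. It spins freely on its pin, so the wrist need not turn with it. It stands on a sprung sliding arm (top at 183 mm) that gives in and out along the radius, 1.2 N per mm; more than 8 mm (10 N) either way overstrains it
- shutter_tab (a point): centre of the shutter's upright black tab, 12 mm (along the dispenser's x) by 22 mm (its y), 34 mm tall (168 to 202 mm height); closed it stands at local x -20 mm, y -105 mm; it slides 40 mm along the dispenser's +x to open and stays where it is left (about 2.5 N of friction, hard stops at both ends)
- shutter (a joint): position of the shutter tab in m: 0 closed, 0.04 fully open; it grows as the tab moves along the dispenser's +x (away from the spout)
- meter_carriage (a point): a small part hidden inside the dispenser that the rotor screws along by only 0.2 mm a turn; this is how the turns are judged, but it is far below the reading noise and shows nothing
- rice_bowl: white ceramic rice bowl, 112 mm wide, 58 mm tall, under the spout; origin at the centre of its underside. Not to be disturbed
- colander: red plastic colander, 200 mm wide (250 mm over its two handles), 88 mm tall; origin at the centre of its underside. Not to be disturbed
- container: clear lidded food container, 176 x 126 x 95 mm; origin at the centre of its underside. Not to be disturbed

How it is judged:
By the outcome, as a careful person would: the job done as asked, in the order asked, and still so for the second after the job is handed in, with the robot touching nothing.
It also fails if it takes over 72 s, if anything falls off the work surface, if the arm or the gripper's body presses on something with over 40 N, if the wrist force passes 120 N, or if a joint passes its speed limit or range.

## Robot

A 6-joint arm with a two-finger parallel gripper is mounted at the origin on the work surface. World frame = base frame: x ahead of the robot, y to its left, z up, the work surface at z = 0. Lengths are in m, angles in degrees, forces in N, time in s.
With the tool pointing down it reaches from about 0.4 to 0.925 m from the base axis. Payload 3.4 kg.
Tool frame: the origin (TCP) lies between the finger pads; the fingertips stand 19 mm ahead of it and the grasp point (between the pads) is the TCP; z points along the fingers, y is the line along which they close (so a half turn about z gives the same grasp; the last joint's range is limited). The gripper opens to 85 mm and grips with 20 to 120 N. Pads are 22 mm wide; open, the fingers measure 114 mm over their backs; the gripper's body (76 mm by 85 mm) begins 54 mm behind the grasp point. The pads swing forward as they close: fully open they stand 13 mm farther back than shut.
Start: joints at [-75.373, 17.578, 86.31, -0, 76.112, -4.211], TCP at [0.186, -0.544, 0.25] pointing down, gripper open.
Joint ranges: [-179.03, 179.03], [-60, 130.46], [8.19, 133.38], [-81.62, 261.62], [5.75, 156.47], [-153.77, 153.77]. Speed limits (degrees/s): [147.25, 147.25, 180, 180, 180, 180].

## Interface

Orientations are given as a 3x3 rotation matrix whose columns are the frame's x, y, z axes.
In Python, from cell import * gives the robot as it stands. Calls block until the motion is done:
- move_to(position, orientation): joint-space move of the TCP to a pose.
- move_l(position, attitude=None, vel=0.15): straight line of the TCP; attitude=None keeps the orientation; vel is the mean speed in m/s.
- move_joints(angles): joint-space move.
- set_gripper(opening): finger opening in m; the grip force is fixed at half the most; returns when the fingers have stopped.
- hold(seconds).
- ik(position, orientation): joint angles nearest the present ones, or None.
- grab_frame(name): name is "scene" or "top" or "wrist"; returns a dict with "color" (420x560x3 uint8, blue, green, red), "vertical_fov" (degrees; the focal length in pixels is half the picture's height over the tangent of half this angle, whatever the lens; pixels are square), "cx", "cy" (the principal point, pixels), "rvec" (rotation vector, rad) and "tvec" (3), from world to camera coordinates, as OpenCV has them; the wrist camera has in their place "tool_from_camera" (4x4, takes a point from camera to tool coordinates, whose origin is the TCP and whose axes are the flange's). Camera axes: x right, y down, z forward; pixel columns grow to the right and rows downward; lengths in m; the calibration is good to about 2 mm. A picture is of the moment at which its call begins: read the wrist's pose just before it. There is no depth.
A pose or a line that the arm cannot do raises MotionError and nothing moves.
- hand_in(): hands the job in; it is judged then, once.
Trained networks look in a picture, given as the dict that the camera call returned (one of the last four; its "shot" number tells which), for a name from the list of things; names that differ only in an ending like _2 or _b are one class to them, and where a whole thing is asked for, a point or a joint stands for the part that bears it (a point fixed in the world has none). Each returns a list of dicts, best first, with "conf" (0 to 1); they miss things now and then, are a little off and sometimes report something else, mostly with a low value. They report only what shows in the picture. A call takes as long as a camera call.
- spot_in(query, picture): "point" ([x, y, z] in m, in world coordinates, good to about 4 mm: the middle of the surface that is visible of it).
- masks_of(query, picture): "mask" (420x560 bool, what is visible of it).
Readings, each from a call of its own:
- get_time(): time.
- get_joint_positions(): joint angles.
- get_dq(): joint speeds.
- get_effort(): joint torques, N m.
- get_ee_pos(): TCP position.
- get_tcp_rot(): TCP orientation.
- get_contact_force(): force on the tool from outside, world axes, zero at the start.
- get_wrist_torque(): the same for the moment, N m.
- get_width(): finger opening in m.
- get_grasp_force(): force on a finger pad.
Only numpy, scipy, OpenCV 4.12 (cv2) and the standard library are available. Lean on these libraries where they do the work, as an engineer would, in place of code of your own. Each camera call takes 0.05 s, during which the arm holds its last target. There are 200 camera calls.

## Working session

There is one attempt and no reset: what is moved stays moved. The work goes in short steps, each a Python script; the robot and the scene stay as the last script left them, time stands still between calls to the robot, and variables do not carry over. Pictures are saved under pics/ and viewed, at most 10 in all, crops included, and the job is handed in when it is done.

```bash
mkdir -p pics; python3 - <<'E'
from cell import *
import cv2,numpy as np
ims=[]
for n in ("scene","top"):
    p=grab_frame(n); ims.append(p["color"])
    R=cv2.Rodrigues(np.array(p["rvec"],float))[0]; print(n,p["vertical_fov"],(-R.T@np.array(p["tvec"]).ravel()).round(3))
    for q in ("dispenser","crank_knob","shutter_tab","rice_bowl","colander","container","axis_top"):
        try: print(q,[(np.round(d["point"],3).tolist(),round(d["conf"],2)) for d in spot_in(q,p)][:2])
        except Exception as e: print(q,e)
cv2.imwrite("pics/a.png",cv2.resize(np.vstack(ims),(800//1*420//600*1 or 400,600)) if 0 else ims[0]); cv2.imwrite("pics/b.png",ims[1])
print(get_time(),get_contact_force())
E
```

```text
scene 52.10090803829835 [0.671 0.433 1.49 ]
dispenser [([0.529, 0.075, 0.168], 0.57)]
crank_knob []
shutter_tab []
rice_bowl [([0.339, 0.126, 0.027], 0.56)]
colander [([0.587, -0.467, 0.032], 0.7)]
container [([0.601, 0.427, 0.095], 0.9)]
axis_top [([0.526, 0.07, 0.163], 0.76)]
top 45.98397881580195 [0.34  0.011 1.5  ]
dispenser [([0.522, 0.05, 0.166], 0.91), ([0.348, 0.116, 0.032], 0.55)]
crank_knob [([0.582, 0.09, 0.224], 0.64)]
shutter_tab [([0.498, -0.061, 0.201], 0.44)]
rice_bowl [([0.35, 0.121, 0.031], 0.68)]
colander [([0.597, -0.455, 0.027], 0.92)]
container [([0.598, 0.421, 0.099], 0.62)]
axis_top [([0.516, 0.054, 0.166], 0.78)]
0.8 [ 0.27729196  0.65721653 -0.37352829]
```

View pics/a.png

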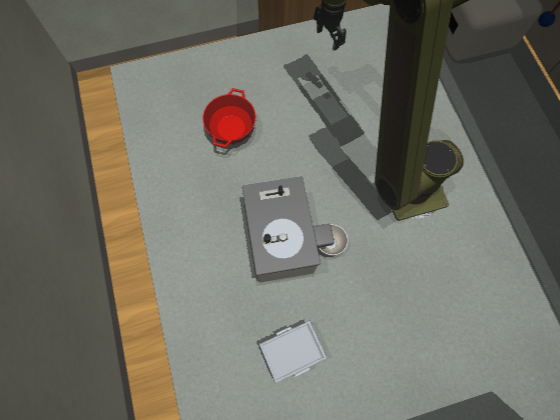

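View pics/b.png

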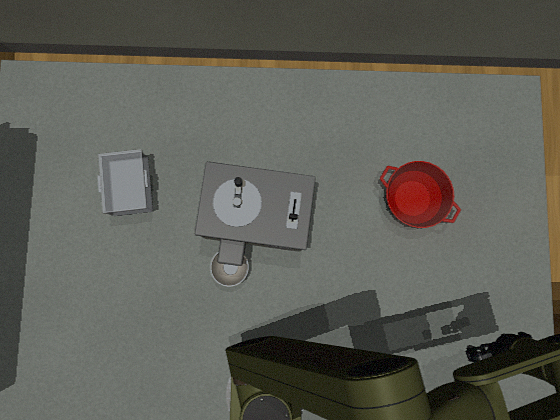

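Both views agree. In the top view the lid corners are at (206,162), (315,177), (305,249) and (195,235), the disc centre is near (237,203), the knob at (238,182) and the tab at (294,210). The spout and bowl are on the near side, which is -x. I'll fit these and take a close look.

```bash
cat > h.py <<'E'
from cell import *
import cv2,numpy as np
def ray_world(p,uv,z,T=None):
    f=p["color"].shape[0]/2/np.tan(np.radians(p["vertical_fov"]/2))
    d=np.c_[(np.atleast_2d(uv)-[p["cx"],p["cy"]])/f,np.ones(len(np.atleast_2d(uv)))]
    if T is None:
        R=cv2.Rodrigues(np.array(p["rvec"],float))[0].T; c=-R@np.array(p["tvec"],float).ravel()
    else: R,c=T[:3,:3],T[:3,3]
    w=d@R.T
    return c+w*((np.broadcast_to(z,len(w))-c[2])/w[:,2])[:,None]
def tool(yaw):  # tool y axis along direction yaw (deg), z down
    a=np.radians(yaw); y=np.array([np.cos(a),np.sin(a),0]); z=np.array([0,0,-1.])
    return np.c_[np.cross(y,z),y,z]
def best(pos,yaw):
    c=[(ik(pos,tool(y)),y) for y in (yaw,yaw+180)]
    c=[(abs(q[5]),y) for q,y in c if q is not None]
    print("yaw opts",c); return min(c)[1]
E
python3 - <<'E'
from h import *
p=grab_frame("top")
C=ray_world(p,[(206,162),(315,177),(305,249),(195,235)],.165)[:,:2]
print(C.round(3),C.mean(0).round(3),[np.linalg.norm(C[i]-C[i-1]).round(3) for i in range(4)])
d=(C[0]-C[1])+(C[3]-C[2]); print("ydir deg",np.degrees(np.arctan2(d[1],d[0])))
print(ray_world(p,[(237,203),(238,182),(294,210)],[.165,.221,.202]).round(3))
th=np.degrees(np.arctan2(d[1],d[0]))-90
pos=[C.mean(0)[0]-.03,C.mean(0)[1],.47]
y=best(pos,th)
move_to(pos,tool(y))
R=np.array(get_tcp_rot());t=np.array(get_ee_pos())
w=grab_frame("wrist");cv2.imwrite("pics/c.png",w["color"])
T=np.eye(4);T[:3,:3]=R;T[:3,3]=t;T=T@np.array(w["tool_from_camera"])
np.savez("w.npz",T=T,fov=w["vertical_fov"],cx=w["cx"],cy=w["cy"],color=w["color"],th=th)
print(T.round(3),t,get_time(),get_contact_force())
for q in("crank_knob","shutter_tab"): print(q,[(np.round(d["point"],4),d["conf"]) for d in spot_in(q,w)][:2])
E
```

```text
[[ 0.648  0.179]
 [ 0.614 -0.122]
 [ 0.415 -0.097]
 [ 0.447  0.2  ]] [0.531 0.04 ] [np.float64(0.203), np.float64(0.303), np.float64(0.2), np.float64(0.299)]
ydir deg 83.7159907939795
[[ 0.537  0.09   0.165]
 [ 0.584  0.086  0.221]
 [ 0.516 -0.063  0.202]]
yaw opts [(np.float64(6.03360371841021), np.float64(-6.2840092060204995))]
[[ 0.994 -0.107 -0.032  0.508]
 [-0.111 -0.952 -0.284  0.114]
 [-0.001  0.286 -0.958  0.592]
 [ 0.     0.     0.     1.   ]] [0.50122356 0.03928714 0.4695384 ] 3.3833 [0.21576166 0.06118818 0.18365516]
crank_knob [(array([0.582 , 0.0877, 0.2183]), 0.7)]
shutter_tab [(array([ 0.5005, -0.0527,  0.2016]), 0.56)]
```

View pics/c.png

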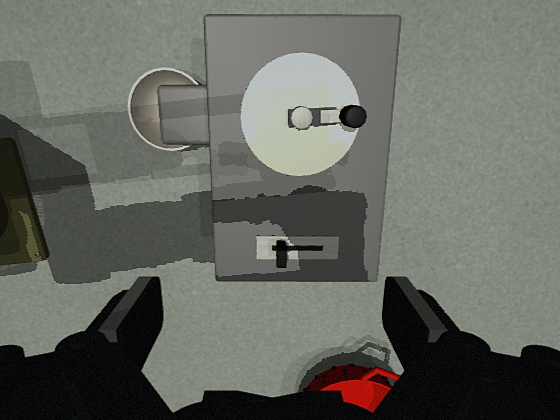

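The wrist picture shows lid corners at (205,15), (400,16), (378,281) and (217,279), the hub top at (302,118), the knob top at (353,116) and the tab at about (281,254).

```bash
python3 - <<'E'
from h import *
z=np.load("w.npz"); p=dict(color=z["color"],vertical_fov=float(z["fov"]),cx=float(z["cx"]),cy=float(z["cy"])); T=z["T"]
C=ray_world(p,[(205,15),(400,16),(378,281),(217,279)],.165,T)[:,:2]
print(C.round(4),[np.linalg.norm(C[i]-C[i-1]).round(3) for i in range(4)])
c=C.mean(0); d=(C[0]-C[3])+(C[1]-C[2]); th=np.degrees(np.arctan2(d[1],d[0]))-90
a=np.radians(th);R=np.array([[np.cos(a),-np.sin(a)],[np.sin(a),np.cos(a)]])
print("c",c,"th",th)
for n,l in(("axis",(0,.05)),("tab",(-.02,-.105))): print(n,c+R@l)
W=ray_world(p,[(302,118),(353,116),(282,258),(303,115)],[.187,.221,.202,.165],T)[:,:2]; print(W, "local",((W-c)@R).round(4))
E
```

```text
[[ 0.449   0.2049]
 [ 0.648   0.1816]
 [ 0.6162 -0.1173]
 [ 0.4154 -0.0921]] [np.float64(0.299), np.float64(0.2), np.float64(0.301), np.float64(0.202)]
c [0.53214457 0.0442587 ] th -6.264042530653029
axis [0.5376001  0.09396018]
tab [ 0.50080738 -0.0579322 ]
[[ 0.53731982  0.09258875]
 [ 0.58367429  0.09075111]
 [ 0.50026274 -0.05664585]
 [ 0.54026643  0.09452997]] local [[-1.000e-04  4.860e-02]
 [ 4.610e-02  5.180e-02]
 [-2.070e-02 -1.038e-01]
 [ 2.600e-03  5.090e-02]]
```

```bash
cat >> h.py <<'E'
TH=-6.27; a_=np.radians(TH); X=np.array([np.cos(a_),np.sin(a_),0]); Y=np.array([-np.sin(a_),np.cos(a_),0])
def slide(sign,n=16,step=.004,lim=9):
    for i in range(n):
        p=np.array(get_ee_pos()) if i==0 else p
        if i==0: p0=p.copy()
        p=p+sign*X*step; move_l(p,vel=.05); hold(.05)
        f=np.array(get_contact_force()); m=(np.array(get_ee_pos())-p0)@X
        print(i,round(m*1e3,1),(f@X).round(1),(f@Y).round(1),f[2].round(1))
        if abs(f@X)>lim: break
E
python3 - <<'E'
from h import *
t=np.array([.5005,-.0575,0]);R=tool(TH)
set_gripper(.05)
move_to(t+[0,0,.26],R); f0=get_contact_force();print(f0)
move_l(t+[0,0,.192],vel=.1); print(get_contact_force())
set_gripper(0); print(get_width(),get_grasp_force(),get_contact_force(),get_ee_pos(),get_time())
slide(1); print(get_width(),get_time())
w=grab_frame("top");cv2.imwrite("pics/d.png",cv2.resize(w["color"][140:270,170:340],None,fx=3,fy=3))
E
```

```text
[-0.47893666  0.41924237 -0.64470005]
[ 1.14161983  0.25236699 -0.01915746]
0.010932473659581223 58.77851843833923 [-0.9722358   0.59779168  5.22328719] [ 0.50082972 -0.05756765  0.19273462] 6.1083
0 4.0 -1.6 0.2 3.1
1 8.5 0.2 -0.8 1.5
2 12.5 0.2 0.2 2.0
3 16.4 -0.8 -1.1 2.1
4 20.3 0.5 -0.4 2.1
5 24.4 -0.8 -1.6 2.1
6 28.3 0.1 -1.5 2.3
7 32.4 0.1 -3.2 2.4
8 36.4 -1.5 -2.1 3.4
9 39.7 -2.8 -2.9 5.0
10 39.9 -12.7 -3.8 10.6
0.010877095195462823 9.4083
```

View pics/d.png

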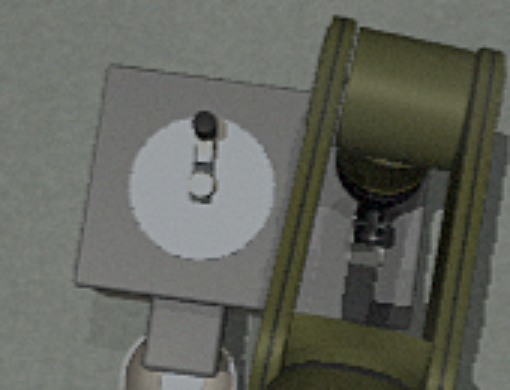

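The shutter is fully open: it hit its stop at 39.9 mm. Next I grip the knob and run the light phase in small steps. The centre adapts to the radial force, and I stop at the stiff take-up.

```bash
cat >> h.py <<'E'
import json
def u(ph): return np.array([np.cos(ph),np.sin(ph)])
def turn(s,cmd_goal=None,step=4,n=60,vel=.06,ftan=None,act_goal=None,gain=.35,deadline=72):
    """clockwise steps; s: dict c,phi(cmd, unwrapped),act,f0,z ; logs rows"""
    c=np.array(s["c"]); f0=np.array(s["f0"])
    for i in range(n):
        if get_time()>deadline: print("deadline"); break
        st=np.radians(step)
        s["phi"]-=st
        if cmd_goal is not None: s["phi"]=max(s["phi"],cmd_goal)
        move_l(np.r_[c+.05*u(s["phi"]),s["z"]],vel=vel)
        f=(np.array(get_contact_force())-f0)[:2]; p=np.array(get_ee_pos())[:2]
        d=p-c; a=np.arctan2(d[1],d[0]); s["act"]+=(a-s["act"]+np.pi)%(2*np.pi)-np.pi
        r=u(a); fr=f@r; ft=f@np.array([r[1],-r[0]])*-1   # ft>0: resists clockwise
        e=np.linalg.norm(d)+fr/1200-.05
        c=c+gain*np.clip(e,-.004,.004)*r
        s["log"].append([round(float(v),2) for v in (np.degrees(s["phi"]),np.degrees(s["act"]),fr,ft,e*1e3)])
        s["c"]=c.tolist()
        if abs(fr)>8: print("RADIAL"); break
        if ftan and ft>ftan: break
        if cmd_goal is not None and s["phi"]<=cmd_goal+1e-9: break
        if act_goal is not None and s["act"]<=act_goal: break
    json.dump(s,open("s.json","w"))
E
python3 - <<'E'
from h import *
p=np.array(get_ee_pos()); R=tool(TH)
move_l(p,vel=.05)
set_gripper(.03); move_l(p+[0,0,.07],vel=.25); 
k=np.array([.5847,.089,0])
set_gripper(.055)
move_l(k+[0,0,.262],R,vel=.25); f0=np.mean([get_contact_force() for _ in range(3)],0)
move_l(k+[0,0,.207],vel=.15); print(f0,get_contact_force(),get_time())
set_gripper(0); q=np.array(get_ee_pos()); f=np.array(get_contact_force())
print(get_width(),get_grasp_force(),f,q,get_time())
ph=np.arctan2(-.003,.049)
c=.5*(q[:2]-.05*u(ph))+.5*np.array([.5365,.0922])
d=q[:2]-c; ph=float(np.arctan2(d[1],d[0]))
s=dict(c=c.tolist(),phi=ph,act=ph,f0=f0.tolist(),z=.207,log=[])
turn(s,n=6,ftan=4)
print(np.array(s["log"]),s["c"],get_time(),get_width())
E
```

```text
[-0.20275903 -0.49675844  0.34516711] [-0.08524622 -0.95377507  0.31901087] 12.1333
0.02050795329073258 58.7729412317276 [ 0.91839039 -1.16406848  5.36525287] [0.58609476 0.08886239 0.20852184] 12.5417
[[ -7.68  -7.36   1.19   0.34   1.92]
 [-11.68 -11.25  -0.16   0.55   0.55]
 [-15.68 -15.17  -0.98   0.35  -0.22]
 [-19.68 -19.17  -0.4    0.16   0.22]
 [-23.68 -23.1   -0.97   1.1   -0.27]
 [-27.68 -27.1   -1.24  -0.6   -0.54]] [0.5369389985916466, 0.09205427659069743] 14.0417 0.020514263109812716
```

```bash
python3 - <<'E'
from h import *
s=json.load(open("s.json"))
turn(s,n=85,ftan=4,deadline=40)
L=np.array(s["log"]);print(len(L));print(L[6::5]);print(L[-8:],s["c"],get_time(),get_width())
f=np.array(get_contact_force());print(f,get_ee_pos(),get_time())
E
```

```text
27
[[-3.1680e+01 -3.1070e+01 -2.9000e-01  5.9000e-01  2.8000e-01]
 [-5.1680e+01 -5.0970e+01 -6.5000e-01  2.0000e-02 -4.1000e-01]
 [-7.1680e+01 -7.0860e+01 -1.1000e-01 -7.0000e-01 -2.0000e-02]
 [-9.1680e+01 -9.0860e+01 -5.0000e-02 -0.0000e+00 -1.7000e-01]
 [-1.1168e+02 -1.0843e+02  5.6000e-01  5.1000e+00  9.0000e-02]]
[[-8.3680e+01 -8.2840e+01 -3.0000e-02 -4.2000e-01 -5.0000e-02]
 [-8.7680e+01 -8.6880e+01 -1.0000e-02  7.9000e-01 -8.0000e-02]
 [-9.1680e+01 -9.0860e+01 -5.0000e-02 -0.0000e+00 -1.7000e-01]
 [-9.5680e+01 -9.4900e+01 -7.0000e-02 -8.5000e-01 -2.2000e-01]
 [-9.9680e+01 -9.8930e+01  8.3000e-01  1.5000e-01  5.4000e-01]
 [-1.0368e+02 -1.0292e+02 -1.0300e+00 -6.3000e-01 -1.1600e+00]
 [-1.0768e+02 -1.0691e+02  2.0000e-01 -1.6000e-01 -6.0000e-02]
 [-1.1168e+02 -1.0843e+02  5.6000e-01  5.1000e+00  9.0000e-02]] [0.537240631099459, 0.09260757443096021] 19.2917 0.02046894501828812
[ 4.45727075 -2.64335765  4.42905845] [0.52156707 0.04556318 0.20850801] 19.2917
```

```bash
python3 - <<'E'
from h import *
s=json.load(open("s.json"))
turn(s,n=7,step=1.5,gain=.15)
print(np.array(s["log"])[-8:],s["c"],get_time(),get_ee_pos())
E
```

```text
[[-1.1168e+02 -1.0843e+02  5.6000e-01  5.1000e+00  9.0000e-02]
 [-1.1318e+02 -1.0876e+02  3.3000e-01  7.9100e+00 -2.2000e-01]
 [-1.1468e+02 -1.0956e+02  4.1000e-01  8.6100e+00 -2.2000e-01]
 [-1.1618e+02 -1.1082e+02 -8.0000e-02  9.4600e+00 -7.0000e-01]
 [-1.1768e+02 -1.1223e+02  9.7000e-01  9.5500e+00  1.5000e-01]
 [-1.1918e+02 -1.1380e+02  8.8000e-01  1.0290e+01  3.0000e-02]
 [-1.2068e+02 -1.1529e+02  1.7900e+00  9.5400e+00  7.8000e-01]
 [-1.2218e+02 -1.1681e+02  4.3000e-01  1.0330e+01 -4.5000e-01]] [0.5372702722796521, 0.09269875209752661] 21.0417 [0.51505246 0.04873288 0.20857464]
```

Take-up is at about -107.9° unloaded, or about -109° with the 10 N load, so the loaded goal is about -829°.

```bash
python3 - <<'E'
from h import *
s=json.load(open("s.json"))
n0=len(s["log"])
turn(s,n=12,step=14,vel=.12,gain=.15)
print(np.array(s["log"])[n0:],s["c"],get_time(),get_ee_pos(),get_width())
E
```

```text
[[-1.3618e+02 -1.3263e+02  1.0900e+00  7.9500e+00  9.0000e-02]
 [-1.5018e+02 -1.4738e+02  4.1000e-01  6.7700e+00 -5.3000e-01]
 [-1.6418e+02 -1.6188e+02  2.1000e-01  6.7400e+00 -6.2000e-01]
 [-1.7818e+02 -1.7629e+02 -2.9000e-01  5.7000e+00 -8.9000e-01]
 [-1.9218e+02 -1.9051e+02  5.1000e-01  5.6200e+00 -6.0000e-02]
 [-2.0618e+02 -2.0468e+02  2.4000e-01  5.6500e+00 -1.2000e-01]
 [-2.2018e+02 -2.1869e+02 -8.5000e-01  5.8900e+00 -8.9000e-01]
 [-2.3418e+02 -2.3262e+02 -4.7000e-01  5.8800e+00 -4.7000e-01]
 [-2.4818e+02 -2.4644e+02 -7.2000e-01  5.9100e+00 -5.9000e-01]
 [-2.6218e+02 -2.6031e+02 -2.2000e-01  5.5200e+00 -1.1000e-01]
 [-2.7618e+02 -2.7416e+02 -3.3000e-01  5.4800e+00 -1.6000e-01]
 [-2.9018e+02 -2.8801e+02 -1.6000e-01  6.7700e+00 -2.0000e-02]] [0.5377580728371986, 0.09249569068404274] 24.0417 [0.55325156 0.14016264 0.20837873] 0.02066048241160857
```

```bash
python3 - <<'E'
from h import *
s=json.load(open("s.json"))
n0=len(s["log"])
turn(s,n=60,step=14,vel=.12,gain=.15,cmd_goal=np.radians(-815),deadline=50)
turn(s,n=12,step=2,gain=.1,act_goal=np.radians(-826))
L=np.array(s["log"]);print(L[n0::4]);print(L[-10:],s["c"],get_time(),get_ee_pos(),get_width())
E
```

```text
[[-3.0418e+02 -3.0183e+02  2.0000e-02  6.1900e+00  1.6000e-01]
 [-3.6018e+02 -3.5727e+02 -1.6000e-01  7.5400e+00  7.0000e-02]
 [-4.1618e+02 -4.1262e+02 -8.3000e-01  6.3400e+00 -4.3000e-01]
 [-4.7218e+02 -4.6840e+02  2.5000e-01  6.7700e+00 -2.2000e-01]
 [-5.2818e+02 -5.2594e+02  1.4800e+00  6.6400e+00  5.9000e-01]
 [-5.8418e+02 -5.8262e+02  4.4000e-01  6.9800e+00  3.1000e-01]
 [-6.4018e+02 -6.3811e+02 -4.1000e-01  5.6400e+00 -2.1000e-01]
 [-6.9618e+02 -6.9352e+02 -4.3000e-01  6.3700e+00 -1.4000e-01]
 [-7.5218e+02 -7.4894e+02  2.9000e-01  6.4400e+00  6.2000e-01]
 [-8.0818e+02 -8.0432e+02  1.0000e-01  5.9300e+00 -1.0000e-02]
 [-8.2100e+02 -8.1538e+02  4.9000e-01  9.3100e+00  3.0000e-02]
 [-8.2900e+02 -8.2342e+02  2.5000e-01  1.0360e+01 -3.4000e-01]]
[[-8.1500e+02 -8.1036e+02  7.0000e-01  7.5500e+00  3.5000e-01]
 [-8.1700e+02 -8.1164e+02  5.9000e-01  9.7600e+00  2.2000e-01]
 [-8.1900e+02 -8.1342e+02 -3.0000e-01  9.1900e+00 -5.9000e-01]
 [-8.2100e+02 -8.1538e+02  4.9000e-01  9.3100e+00  3.0000e-02]
 [-8.2300e+02 -8.1737e+02 -6.0000e-02  9.3500e+00 -4.7000e-01]
 [-8.2500e+02 -8.1936e+02  3.4000e-01  9.6100e+00 -1.7000e-01]
 [-8.2700e+02 -8.2135e+02 -3.3000e-01  1.0020e+01 -7.7000e-01]
 [-8.2900e+02 -8.2342e+02  2.5000e-01  1.0360e+01 -3.4000e-01]
 [-8.3100e+02 -8.2545e+02  7.5000e-01  9.9300e+00  6.0000e-02]
 [-8.3300e+02 -8.2745e+02 -5.2000e-01  1.0070e+01 -1.0300e+00]] [0.5377905719267816, 0.0926265253331344] 35.7917 [0.52294121 0.0454007  0.20858921] 0.020575008244379134
```

```bash
python3 - <<'E'
from h import *
s=json.load(open("s.json"))
turn(s,n=1,step=1.9,gain=0); print(s["log"][-1])
c=np.array(s["c"])
move_l(np.r_[c+.05*u(s["act"]-np.radians(.6)),s["z"]],vel=.05); print(np.array(get_contact_force())-s["f0"])
set_gripper(.055); p=np.array(get_ee_pos()); print(get_contact_force())
move_l(p+[0,0,.056],vel=.15)
t=np.array([.5008,-.0576,0])+.0399*X
move_l(t+[0,0,.262],vel=.2)
move_l(t+[0,0,.192],vel=.15); set_gripper(0); print(get_width(),get_ee_pos(),get_time())
slide(-1,n=14,step=.004,lim=9); print(get_time())
E
```

```text
[-834.9, -829.38, 0.03, 9.49, -0.59]
[ 1.90375263 -1.57854719  6.43015052]
[-0.49546976  0.27817347 -0.00940846]
0.010957848212942337 [ 0.54023114 -0.06193691  0.19312078] 39.0083
0 -4.4 -0.8 0.7 -0.3
1 -8.0 1.0 0.0 -0.9
2 -12.2 0.0 -0.5 -0.3
3 -16.4 0.7 0.7 -0.4
4 -20.4 1.1 1.2 -0.1
5 -24.4 0.6 2.1 1.1
6 -28.4 0.8 1.2 1.9
7 -32.4 0.1 1.7 0.6
8 -36.4 0.8 2.9 2.4
9 -40.1 2.2 3.4 -0.4
10 -40.4 10.7 3.8 -7.6
42.3083
```

Closed against the stop. Relax, release, retreat, check.

```bash
python3 - <<'E'
from h import *
p=np.array(get_ee_pos()); move_l(p-.0004*X,vel=.02)
set_gripper(.04); move_l(p+[0,0,.1],vel=.15); move_l(p+[-.05,-.1,.2],vel=.25)
hold(.3); w=grab_frame("wrist");t=grab_frame("top")
cv2.imwrite("pics/e.png",np.hstack([cv2.resize(w["color"],(400,300)),cv2.resize(t["color"],(400,300))]))
print(get_time(),get_contact_force())
E
```

```text
44.975 [ 0.02461376  0.04644463 -0.21298124]
```

View pics/e.png

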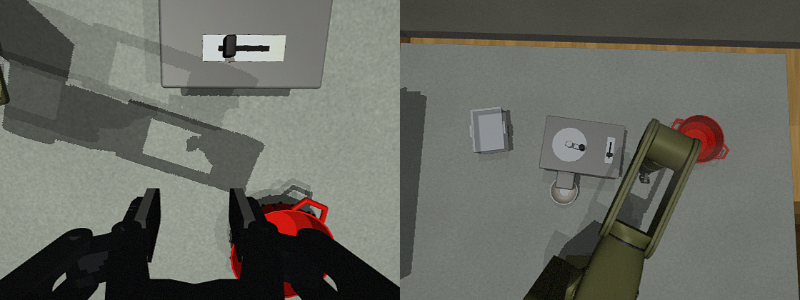

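The tab is at the closed end (230,46 in the left half), the crank is where I left it, and the bowl, colander and container haven't moved.

```bash
python3 -c "
from cell import *
print(hand_in())"
```

```text
the job is handed in; nothing more can be done
None
```

I slid the shutter fully open, turned the crank two rotor turns clockwise from the stiff point (to within about 1° by my estimate), closed the shutter against its stop, let go and handed in at about 45 s; the judge's verdict was not shown.

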